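Load a mortar bar through the sprung flap of a storage carousel

ROBOT

A 7-joint arm with a two-finger parallel gripper is mounted at the origin on the work surface. World frame = base frame: x ahead of the robot, y to its left, z up, the work surface at z = 0. Lengths are in mm, angles in rad, forces in N, time in s.
With the tool pointing down it reaches from about 350 to 900 mm from the base axis. Payload 7.2 kg.
Tool frame: the origin (TCP) lies on the mounting face of the last link; the fingertips stand 182 mm ahead of it and the grasp point (between the pads) lies 163 mm ahead of it (arm.tcp_to_grasp is the distance from the TCP to the grasp point, in mm); x points along the fingers, y is the direction in which the jaws open and shut, and the axes are right-handed (so a half turn about x gives the same grasp; the last joint's range is limited). The gripper opens to 88 mm and grips with 3 to 60 N. Pads are 20 mm wide; open, the fingers measure 115 mm over their backs; the gripper's body (75 mm by 178 mm) begins 61 mm behind the grasp point.
Start: joints at [1.078, 0.411, -0.013, 1.596, 0.006, 1.134, -0.082], TCP at [257.573, -569.455, 404.653] pointing down, gripper open.
Joint ranges: [-2.95, 2.95], [-0.29, 1.99], [-1.47, 1.44], [0.14, 2.54], [-1.03, 4.17], [0.13, 1.85], [-2.86, 2.86]. Speed limits (rad/s): [2.39, 2.39, 3.01, 3.01, 3.14, 3.14, 3.14].

INTERFACE

Orientations are given as [roll, pitch, yaw] about the fixed x, y, z axes, in that order (R = Rz(yaw) Ry(pitch) Rx(roll)).
In Python, from workcell import arm, grab_frame, camera_model gives the robot as it stands. The module is installed in compiled form; this text tells all that it offers.
- The arm moves only by the tool step_arm, never from a script. Its argument "deltas" is a list of rows, each a list of 7 numbers: the closure, from -1 (fully open) to 1 (shut), then the shift along the tool's x, y, z in units of 25 mm (1.0 is 25 mm), then the turn, a rotation vector about the tool's x, y, z in units of 360 degrees (1.0 is 360 degrees). In form: [[jaw, dx, dy, dz, rx, ry, rz], ...]. A call has exactly 10 rows; each row shifts and turns the commanded pose from where the row before left it, along the tool's axes as they then stand; what a row does not reach is not made up. A row lasts 1/12 s, in which the tool goes at most 41.7 mm and 7.16 degrees, less where a joint would pass 70% of its speed; a pose out of reach is approached as far as the arm can. A call with a number of a shift or a turn outside -1 to 1 is refused whole. A call with a gripper value outside its range is refused whole. The fingers move at their own pace and stop on an object; "force" is the grip in N (left out, the last holds). Time passes only in rows, so rows that do not move let the fingers close, or fill a call up. It gives the time, the measured TCP pose, the force and the opening at its end, in the units of the state.
- arm.get_obs(): the state, without advancing time (a new reading comes with each control period).
- grab_frame(name): name is "scene" or "top" or "wrist"; returns the picture (420x560x3 uint8, red, green, blue); there is no depth.
- camera_model(name): a dict with "mtx" (3x3 intrinsics, pixels), "k1" (the pictures are not rectified: a ray, as slopes to the right and down, at radius r is drawn at 1 + k1 r^2 times it, then the intrinsics apply), "world_from_camera" (4x4, takes a point from camera to world coordinates); the wrist camera has in their place "mount" (4x4, takes a point from camera to tool coordinates, whose origin is the TCP and whose axes are the tool frame's). Camera axes: x right, y down, z forward; pixel columns grow to the right and rows downward; lengths in mm; the calibration is good to about 2 mm. A picture is of the moment at which its call begins: read the wrist's pose just before it. camera_model takes no time and is no camera call.
- arm.close_job(): hands the job in, once; it reports no verdict.
The state is a dict: "time": time; "joints": joint angles; "joint_vel": joint speeds; "effort": joint torques, N m; "tcp_pos": TCP position; "tcp_rot": TCP orientation; "contact_force": force on the tool from outside, world axes, zero at the start; "torque": the same for the moment, N m; "grip_width": opening from 0.0 (shut) to 1.0 (fully open).
Only numpy, scipy, OpenCV 4.12 (cv2) and the standard library are available. Lean on these libraries where they do the work, as an engineer would, in place of code of your own. Each camera call takes 0.05 s, during which the arm holds its last target. There are 200 camera calls.

TASK

Turn the carousel (there is a knob on top) until its one empty pocket stands squarely under the loading throat, then take the whole mortar bar (the long one, not the broken one) from the wooden rack and feed it lengthwise through the throat, pushing past the spring flap, until it sits fully home in the empty pocket and the flap has sprung shut behind it. Leave the carousel at that position, and leave the broken bar and the other things on the table where they are.

Things in the scene. Friction and masses are not known exactly. Their poses are not given: they have to be found in the camera images.
- bar: Whole mortar bar, grey concrete, 120 long (its z) x 60 wide (y) x 25 thick (x) mm, about 0.25 kg. Origin at its centre. Starts standing on end in one of the rack's two slots, lowest 20 mm inside it, top 132 mm above the table. Turned end for end or face for face it is the same.
- broken_bar: The broken bar, same material, 60 wide x 25 thick but only 70 to 78 mm long, standing in the rack's other slot. Origin 60 mm above its lower end. Leave it alone.
- rack: Fixed wooden drying rack, 190 (its y) x 75 (its x) x 32 (z) mm, origin at the centre of its underside. Two slots 64 x 29 mm, 20 mm deep, one at y = +45 mm and one at y = -45 mm in its frame, slot floor 12 mm up. The thickness of the bars lies along the rack's x.
- throat: Fixed metal chute at the carousel's rim, inside 68 wide (its y) x 48 high (x) x 45 mm long (z), both ends open, leaning 35 deg from vertical. Origin: mid lower edge of its mouth, on the chute floor's inner face, 181 mm above the table. z points straight out of the mouth: feed along -z, down and towards the carousel axis. x points from floor (x=0) to roof; the bar lies on the floor by gravity.
- loader: Fixed yellow base of carousel and throat, 330 mm across, 14 mm thick; origin under the carousel's axis. Two posts 10 mm wide carry the throat, outside the chute at y = +-45 mm of the throat's frame, rising to 13 mm above the mouth's lower edge. The throat's origin is 171 mm from the axis.
- flap (a joint): Steel flap in the throat's mouth, 64 wide x 36 mm long, hinged at x=42, z=-2 mm of the throat frame, shutting to 6 mm from the floor. 0 shut, grows pushed inwards, to 1.45 rad. Sprung: 2.5 N at its edge to start, 6 N on a bar under it (at 1.1 rad), pinching it so that, let go, it stays. Once its tail is over 32 mm below the mouth the bar is free, slides home by its weight and the flap can shut.
- carousel (a joint): Angle of the carousel (vertical axis, rad, positive anticlockwise from above, -0.5 to 1.5). 0 = the empty pocket exactly under the throat. Stays where left (friction 0.15 N m). Four leaning aluminium pockets at 90 degrees, reaching 155 mm from the axis; three are full of bars fixed in it, one is empty.
- knob_grip (a point): Grip point of the carousel's knob, on the carousel's axis, 240 mm above the table, 12 mm under the knob's top. The knob is a black bar 75 long x 16 thick x 36 high mm that turns with the carousel; its length lies along this frame's x, so fingers close along this frame's y.
- pocket_home (a point): Where the bar's centre is when fully home in the empty pocket. Pocket inside: 76 wide x 37 mm, 124 deep; with the carousel at 0 it begins 48 mm below the throat's mouth edge and lies between x=-3 and x=34 mm of the throat frame. Bar home: its tail 52 mm, its centre 112 mm below the mouth edge.
- jar: Bystander: white plastic jar with red lid, 96 mm across, 130 high. Origin under its centre.
- sieve: Bystander: brass sieve pan, 150 mm across, 50 high. Origin under its centre.
- cylinder: Bystander: clear measuring cylinder, 50 mm across, 170 high. Origin under its centre.
Mind the look-alikes: they are no part of the job. Leave any blue look-alike of the bar alone.

How it is judged (in metres and radians):
On the way, in this order (a step that is already met when the one before it is completed fails the run):
1. the carousel stands with its empty pocket under the throat (within 0.07 rad) (value of joint carousel between -0.07 and 0.07 rad), for 0.2 s.
2. the bar has been fed in through the throat's mouth, lengthwise, holding the flap open (over 0.6 rad), the empty pocket being under the throat (value of joint flap above 0.6 rad and x of bar in the frame of throat between 0.004 and 0.034 m and y of bar in the frame of throat between -0.014 and 0.014 m and z of bar in the frame of throat between -0.07 and -0.005 m and angle between the z axis of bar and the z axis of throat, either way round below 0.2 rad and value of joint carousel between -0.08 and 0.08 rad), for 0.1 s.
At the end, for the whole second after the job is handed in: the bar rests fully home in the pocket (its centre within 14 mm of pocket_home, its length within 0.12 rad of the chute), the flap is shut (below 0.1 rad) and the carousel still stands within 0.08 rad of the loading position (distance between bar and pocket_home below 0.014 m and angle between the z axis of bar and the z axis of throat, either way round below 0.12 rad and value of joint flap below 0.1 rad and linear speed of bar below 0.02 m/s and value of joint carousel between -0.08 and 0.08 rad); the robot touches nothing.
It fails at once if the broken bar is pushed or lifted more than 20 mm (distance of broken_bar from where it was at the start of the episode above 0.02 m).
It fails at once if the jar is moved more than 30 mm (distance of jar from where it was at the start of the episode above 0.03 m).
It fails at once if the sieve is moved more than 30 mm (distance of sieve from where it was at the start of the episode above 0.03 m).
It fails at once if the cylinder is moved more than 30 mm (distance of cylinder from where it was at the start of the episode above 0.03 m).
It also fails if it takes over 64 s, if anything falls off the work surface, if the arm or the gripper's body presses on something with over 40 N, if the wrist force passes 120 N, or if a joint passes its speed limit or range.

## Working session

There is one attempt and no reset: what is moved stays moved. The work goes in short steps, Python scripts to look and compute and a tool call to move; the robot and the scene stay as the last step left them, time stands still between calls to the robot, and variables do not carry over. Pictures are saved under pics/ and viewed, about 8 in all and at most 12, crops included, and the job is handed in when it is done.

Besides the shell and the picture viewer there is one more tool, called after "Call:" by a JSON object that holds its "op" and its "data". step_arm: Moves the arm, as the interface text tells. Its arguments: {"type":"object","properties":{"deltas":{"type":"array"},"force":{"type":"number"}},"required":["deltas"]}

```bash
mkdir -p pics
cat > h.py <<'E'
import numpy as np, cv2
from workcell import arm, grab_frame, camera_model
from scipy.spatial.transform import Rotation as R
def save(n,im,box=None,s=1):
    if box: im=im[box[1]:box[3],box[0]:box[2]]
    cv2.imwrite('pics/'+n+'.png',cv2.resize(im[:,:,::-1],None,fx=s,fy=s,interpolation=cv2.INTER_CUBIC))
def tool():
    o=arm.get_obs();T=np.eye(4);T[:3,:3]=R.from_euler('xyz',o['tcp_rot']).as_matrix();T[:3,3]=o['tcp_pos'];return T
def pose(n,T=None):
    c=camera_model(n)
    return c,(np.array(c['world_from_camera']) if n!='wrist' else (tool() if T is None else T)@np.array(c['mount']))
def ray(n,uv,T=None):
    c,W=pose(n,T);K=np.array(c['mtx']);uv=np.atleast_2d(uv).astype(float)
    d=(np.c_[uv,np.ones(len(uv))]@np.linalg.inv(K).T)[:,:2];p=d.copy()
    for _ in range(20): p=d/(1+c['k1']*(p**2).sum(1,keepdims=True))
    return W[:3,3],np.c_[p,np.ones(len(p))]@W[:3,:3].T
def onz(n,uv,z,T=None):
    o,d=ray(n,uv,T);return o+d*((z-o[2])/d[:,2])[:,None]
def proj(n,P,T=None):
    c,W=pose(n,T);q=(np.atleast_2d(P)-W[:3,3])@W[:3,:3];s=q[:,:2]/q[:,2:]
    s=s*(1+c['k1']*(s**2).sum(1,keepdims=True));K=np.array(c['mtx']);return s@K[:2,:2].T+K[:2,2]
E
python3 - <<'E'
from h import *
a=grab_frame('scene');b=grab_frame('top')
np.savez('f0.npz',a=a,b=b)
save('s0',a,s=1.42);save('t0',b,s=1.42)
print(arm.get_obs());
for n in('scene','top','wrist'):print(n,camera_model(n))
E
```

```text
{'time': 0.1, 'joints': array([ 1.07779666,  0.41178373, -0.01274012,  1.59696072,  0.00558896,
        1.13429144, -0.08223093]), 'joint_vel': array([ 0.00088471, -0.00171022, -0.00066955, -0.0018943 ,  0.00099841,
        0.00022815,  0.0001812 ]), 'effort': array([ 1.66909973e-03, -5.89099002e+01,  6.43397626e-01, -2.91710240e+01,
       -5.37787483e-02,  1.45989703e-02,  5.51988398e-05]), 'tcp_pos': array([ 257.50075408, -569.27097583,  403.91522817]), 'tcp_rot': array([-1.51518651,  1.56938845,  2.05122018]), 'contact_force': array([ 0.03574206, -0.22547367, -0.51424459]), 'torque': array([0.0142772 , 0.04610726, 0.03744186]), 'grip_width': 1.0026115106453701}
scene {'mtx': array([[443.47898094,   0.        , 287.04481   ],
       [  0.        , 443.47898094, 213.47328872],
       [  0.        ,   0.        ,   1.        ]]), 'k1': -0.04863111788060487, 'world_from_camera': array([[ 6.13199298e-01,  6.49254176e-01, -4.49950704e-01,
         1.06762359e+03],
       [ 7.89853484e-01, -5.11786443e-01,  3.37943946e-01,
        -3.80209238e+02],
       [-1.08671523e-02, -5.62622122e-
[... 540 characters left out ...]
-03, -1.18775902e-01, -9.92919779e-01,
         1.56784724e+03],
       [ 0.00000000e+00,  0.00000000e+00,  0.00000000e+00,
         1.00000000e+00]])}
wrist {'mtx': array([[294.21105748,   0.        , 274.40049442],
       [  0.        , 294.21105748, 211.84790179],
       [  0.        ,   0.        ,   1.        ]]), 'k1': -0.026509144281343985, 'mount': array([[ 1.16813479e-03, -3.02157714e-01,  9.53257232e-01,
         1.98626718e+01],
       [ 9.99998892e-01,  1.23236497e-03, -8.34785080e-04,
         6.53096182e-01],
       [-9.22524065e-04,  9.53257152e-01,  3.02158819e-01,
        -8.42671487e+01],
       [ 0.00000000e+00,  0.00000000e+00,  0.00000000e+00,
         1.00000000e+00]])}
```

View pics/s0.png

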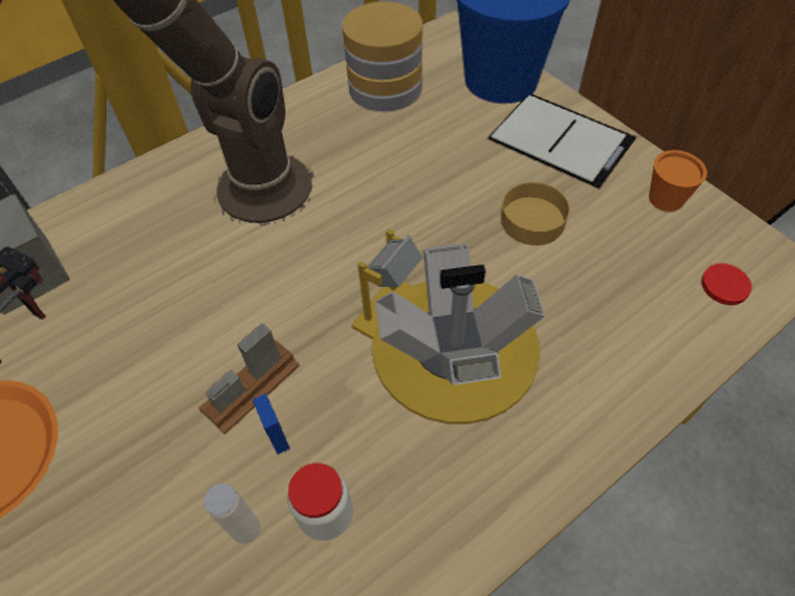

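View pics/t0.png

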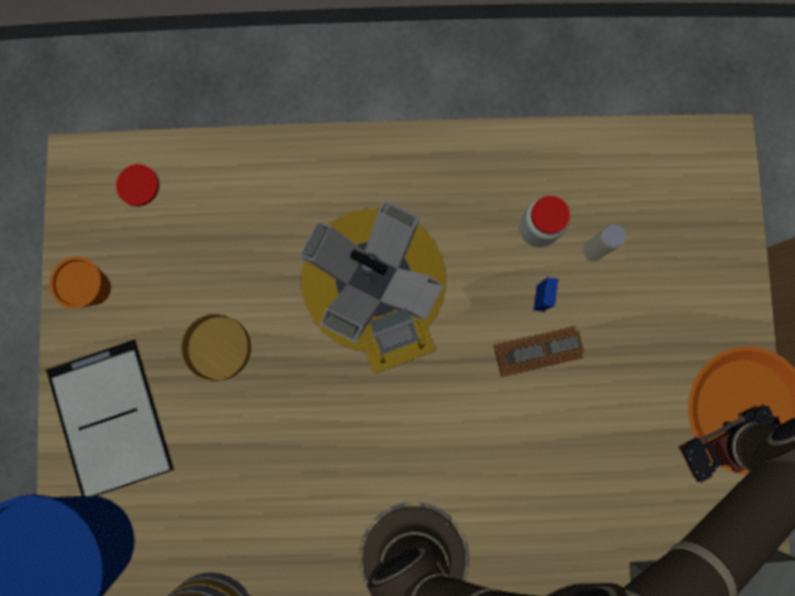

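Scene view: the throat is at (395,262), the knob at (462,277) and the rack at (250,388), with the long bar in its right slot. Top view: the carousel is at (373,280), the throat at (397,335) and the rack at (540,350). The pocket at right (415,292) looks empty, about +0.85 rad from the throat. I'll zoom in to measure.

Run:
```python
from h import *
f=np.load('f0.npz');a,b=f['a'],f['b']
A=cv2.resize(a[150:310,135:395],None,fx=3,fy=3,interpolation=cv2.INTER_CUBIC)   # scene crop
B=cv2.resize(b[130:275,200:425],None,fx=3.5,fy=3.5,interpolation=cv2.INTER_CUBIC)
save('sz',A);save('tz',B)
# yellow disc
for n,im in(('top',b),('scene',a)):
    h=cv2.cvtColor(im,cv2.COLOR_RGB2HSV)
    m=cv2.inRange(h,(20,150,60),(32,255,255))
    k,l,st,ce=cv2.connectedComponentsWithStats(m)
    for i in range(1,k):
        if st[i,4]>60: print(n,'yellow',st[i],ce[i])
h=cv2.cvtColor(b,cv2.COLOR_RGB2HSV);print('sample disc',h[235,222],h[180,305],'rack',h[262,353],h[250,360],'knob',b[184,260])
```

```text
top yellow [233 147  33  25 485] [250.50515464 158.22061856]
top yellow [ 212  159  102  104 2384] [267.68624161 213.28733221]
top yellow [132 222  43  45 827] [153.16807739 244.16565901]
scene yellow [   0    0  134  125 7847] [68.68918058 45.22913215]
scene yellow [167   0  20  42 430] [176.45581395  19.78604651]
scene yellow [198   0  22  57 668] [208.92814371  26.59281437]
scene yellow [295   0  12  16 163] [300.5398773    6.82822086]
scene yellow [ 248  185  132  113 4703] [313.14182437 258.98469062]
scene yellow [333 199  18  18 176] [339.38636364 205.88636364]
sample disc [ 20  86 121] [ 23 198 108] rack [ 13 146  77] [36 29 44] knob [14 11 14]
```

View pics/tz.png

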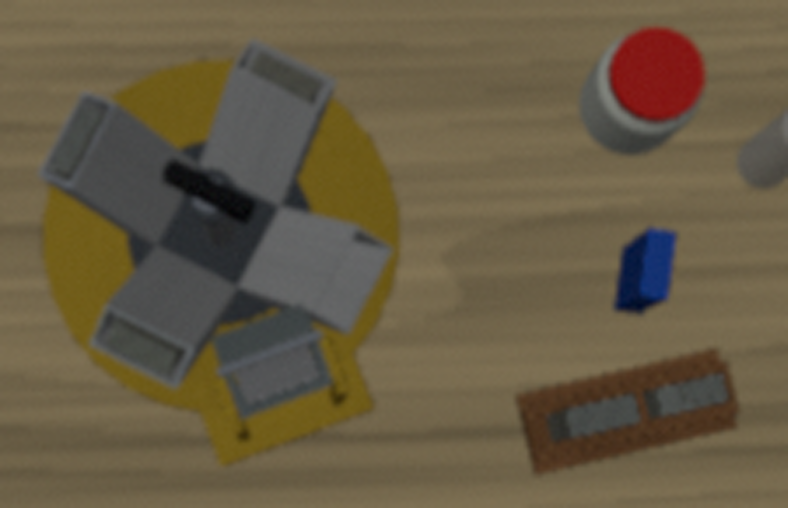

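View pics/sz.png

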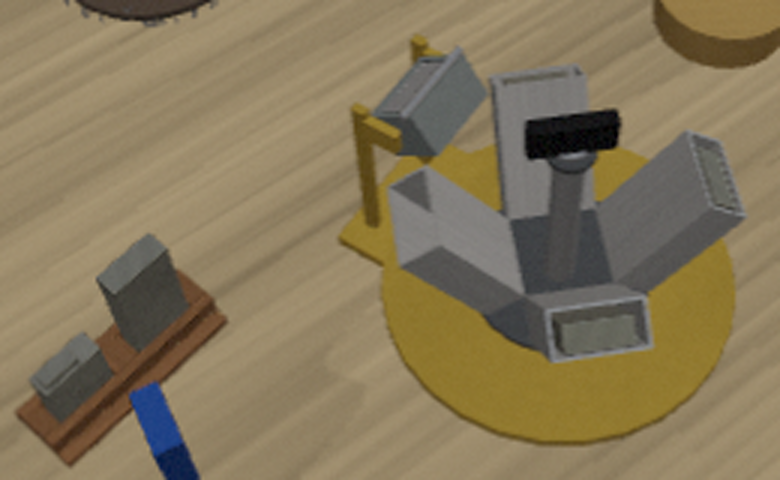

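Top crop: the empty pocket is the right one, from (285,205) to (390,250). The whole bar stands in the left slot at (600,410) and the broken one in the right slot. Scene crop: the tall bar's top is at (130,265), the knob at (572,133) and the throat at (435,95). Next I'll compute poses.

Run:
```python
from h import *
from scipy.optimize import least_squares
f=np.load('f0.npz');a,b=f['a'],f['b']
def tz(x): return (np.atleast_2d(x)+0.5)/3.5-0.5+[200,130]
def sz(x): return (np.atleast_2d(x)+0.5)/3-0.5+[135,150]
# disc: points on rim where yellow meets wood (top), hue/sat mask hull
h=cv2.cvtColor(b,cv2.COLOR_RGB2HSV);m=cv2.inRange(h,(20,150,40),(32,255,255));m[:,:205]=0;m[:,330:]=0;m[:140]=0
pts=np.argwhere(m)[:,::-1]
hull=cv2.convexHull(pts.astype(np.int32))[:,0,:]
P=onz('top',hull,14)[:,:2]
r=least_squares(lambda c:np.hypot(*(P-c[:2]).T)-165,[500,30],loss='soft_l1',f_scale=2)
print('axis from disc',r.x,np.round(r.fun,0))
# knob top centre ray from both views: dark blob
for n,im,box in(('top',b,(240,170,280,200)),('scene',a,(300,180,350,210))):
    mk=np.zeros(im.shape[:2],np.uint8);x0,y0,x1,y1=box;mk[y0:y1,x0:x1]=(im[y0:y1,x0:x1].max(2)<35)
    k,l,st,ce=cv2.connectedComponentsWithStats(mk);i=1+np.argmax(st[1:,4]);q=np.argwhere(l==i)[:,::-1]
    rr=cv2.minAreaRect(q.astype(np.float32));c=cv2.boxPoints(rr);print(n,'knob',rr,onz(n,[rr[0]],242),)
    e=[(c[0]+c[1])/2,(c[2]+c[3])/2] if np.hypot(*(c[0]-c[1]))<np.hypot(*(c[1]-c[2])) else [(c[1]+c[2])/2,(c[3]+c[0])/2]
    E=onz(n,e,242);d=E[1]-E[0];print(' ends',np.round(E,1),'len',np.hypot(*d[:2]),'ang',np.arctan2(d[1],d[0]))
def show(t,P):
    print(t,np.round(P,1).tolist())
pl=onz('top',tz([[225,464],[374,407]]),14);show('plate',pl);d=pl[1]-pl[0];print('edge ang',np.arctan2(d[1],d[0]), np.hypot(*d[:2]))
rk=onz('top',tz([[516,394],[718,350],[737,425],[537,473]]),32);show('rack',rk)
for i in range(4):
    d=rk[(i+1)%4]-rk[i];print(np.hypot(*d[:2]),np.arctan2(d[1],d[0]))
print('rack c',rk.mean(0))
show('bar top scene c(132)',onz('scene',sz([[98,281],[150,236],[168,250],[114,296]]),132))
show('pocket empty mouth corners top (z~?150)',onz('top',tz([[390,250],[347,330],[275,205],[238,288]]),120))
```

```text
axis from disc [614.04705379  66.61834459] [-5. 39. 39. 30. 35. 40. 40. -4. -4. -3. -2. -1.  0. -1.  0.  1.  2.  2.
  3.  2.  2.  2.  0. -1. -1. -3. -3. -3.]
top knob ((259.4203796386719, 184.22927856445312), (27.77342414855957, 7.502017021179199), 28.610462188720703) [[617.65695698  67.99606981 242.        ]]
 ends [[637.2 101.1 242. ]
 [598.2  35.  242. ]] len 76.77975233060815 ang -2.1036954402394676
scene knob ((325.12664794921875, 194.44976806640625), (12.819879531860352, 31.19063377380371), 82.40535736083984) [[624.26439089  65.8915673  242.        ]]
 ends [[642.2  98.5 242. ]
 [606.4  33.5 242. ]] len 74.20263132015924 ang -2.074981176225181
plate [[408.2, 69.4, 14.0], [455.8, -66.9, 14.0]]
edge ang -1.2347992547695446 144.27092177103387
rack [[462.8, -193.8, 32.0], [496.9, -378.5, 32.0], [428.8, -391.9, 32.0], [391.7, -209.6, 32.0]]
187.82207839756097 -1.3881245489175666
69.3755831431201 -2.946527847709516
186.09670260201344 1.771788415128365
72.8264269549045 0.21860543375140074
rack c [ 445.0418668  -293.42607544   32.        ]
bar top scene c(132) [[438.2, -281.9, 132.0], [426.7, -225.1, 132.0], [448.2, -220.3, 132.0], [459.0, -278.5, 132.0]]
pocket empty mouth corners top (z~?150) [[584.0, -79.8, 120.0], [516.6, -40.9, 120.0], [625.7, 17.2, 120.0], [555.1, 50.7, 120.0]]
```

```bash
cat >> h.py <<'E'
def Rtool(xd,yd):
    x=np.array(xd,float);x/=np.linalg.norm(x);y=np.array(yd,float);y-=x*(y@x);y/=np.linalg.norm(y);return np.c_[x,y,np.cross(x,y)]
def plan(Rt,g,n=None,T=None):
    "grasp point g, orientation Rt -> n identical rows [dx dy dz rx ry rz]"
    T=tool() if T is None else T;p=np.array(g)-163*Rt[:,0];dR=T[:3,:3].T@Rt;v=R.from_matrix(dR).as_rotvec();d=T[:3,:3].T@(p-T[:3,3])
    n=n or int(max(1,np.ceil(np.linalg.norm(d)/24),np.ceil(np.degrees(np.linalg.norm(v))/6.8)))
    S=sum(R.from_rotvec(v/n*k).as_matrix() for k in range(n))
    s=np.linalg.solve(S,d);print('n',n,'row',np.round(np.r_[s/25,v/n/2/np.pi],4),'| total',np.round(d,1),np.round(np.degrees(v),2))
def st():
    o=arm.get_obs();T=tool();print('t',round(o['time'],2),'grasp',np.round(T[:3,3]+163*T[:3,0],1),'x',np.round(T[:3,0],3),'y',np.round(T[:3,1],3),'yawY',round(np.arctan2(T[1,1],T[0,1]),3),'F',np.round(o['contact_force'],1),'w',round(o['grip_width']*88,1),'j',np.round(o['joints'],2))
E
python3 - <<'E'
from h import *
st()
for a in(-.52,2.62):
    plan(Rtool([0,0,-1],[np.cos(a),np.sin(a),0]),[617,67.5,295],30)
E
```

```text
t 0.1 grasp [ 257.4 -569.1  240.9] x [-0.001  0.001 -1.   ] y [ 0.412 -0.911 -0.001] yawY -1.146 F [ 0.  -0.2 -0.5] w 88.2 j [ 1.08  0.41 -0.01  1.6   0.01  1.13 -0.08]
n 30 row [-0.0718 -0.3207 -0.9378 -0.0033 -0.      0.    ] | total [ -53.5 -432.1 -590. ] [-3.587e+01 -2.000e-02  8.000e-02]
n 30 row [-0.0711 -1.2397  0.3537  0.0134  0.      0.    ] | total [ -53.5 -432.1 -590. ] [1.4423e+02 1.0000e-01 3.0000e-02]
```

Call:
{"op": "step_arm", "data": {"deltas": [[-1,-0.072,-0.321,-0.938,-0.0033,0,0],[-1,-0.072,-0.321,-0.938,-0.0033,0,0],[-1,-0.072,-0.321,-0.938,-0.0033,0,0],[-1,-0.072,-0.321,-0.938,-0.0033,0,0],[-1,-0.072,-0.321,-0.938,-0.0033,0,0],[-1,-0.072,-0.321,-0.938,-0.0033,0,0],[-1,-0.072,-0.321,-0.938,-0.0033,0,0],[-1,-0.072,-0.321,-0.938,-0.0033,0,0],[-1,-0.072,-0.321,-0.938,-0.0033,0,0],[-1,-0.072,-0.321,-0.938,-0.0033,0,0]], "force": 40}}

```text
time: 0.93
tcp_pos: [421.8, -382.8, 422.4]
tcp_rot: [-1.262, 1.57, 2.513]
contact_force: [0.0, 0.4, -0.2]
grip_width: 1.004
```

Call:
{"op": "step_arm", "data": {"deltas": [[-1,-0.072,-0.321,-0.938,-0.0033,0,0],[-1,-0.072,-0.321,-0.938,-0.0033,0,0],[-1,-0.072,-0.321,-0.938,-0.0033,0,0],[-1,-0.072,-0.321,-0.938,-0.0033,0,0],[-1,-0.072,-0.321,-0.938,-0.0033,0,0],[-1,-0.072,-0.321,-0.938,-0.0033,0,0],[-1,-0.072,-0.321,-0.938,-0.0033,0,0],[-1,-0.072,-0.321,-0.938,-0.0033,0,0],[-1,-0.072,-0.321,-0.938,-0.0033,0,0],[-1,-0.072,-0.321,-0.938,-0.0033,0,0]]}}

```text
time: 1.77
tcp_pos: [543.6, -167.6, 440.4]
tcp_rot: [-1.027, 1.57, 2.955]
contact_force: [-0.0, 0.0, -0.4]
grip_width: 0.996
```

Call:
{"op": "step_arm", "data": {"deltas": [[-1,-0.072,-0.321,-0.938,-0.0033,0,0],[-1,-0.072,-0.321,-0.938,-0.0033,0,0],[-1,-0.072,-0.321,-0.938,-0.0033,0,0],[-1,-0.072,-0.321,-0.938,-0.0033,0,0],[-1,-0.072,-0.321,-0.938,-0.0033,0,0],[-1,-0.072,-0.321,-0.938,-0.0033,0,0],[-1,-0.072,-0.321,-0.938,-0.0033,0,0],[-1,-0.072,-0.321,-0.938,-0.0033,0,0],[-1,-0.072,-0.321,-0.938,-0.0033,0,0],[-1,-0.072,-0.321,-0.938,-0.0033,0,0]]}}

```text
time: 2.6
tcp_pos: [618.5, 68.1, 458.3]
tcp_rot: [-0.86, 1.57, -2.954]
contact_force: [0.4, 0.3, 0.1]
grip_width: 0.999
```

Run:
```python
from h import *
st();T=tool();im=grab_frame('wrist');np.savez('f1.npz',a=im,T=T);save('w1',im,s=1.42)
print(proj('wrist',[[617,67.5,252],[617,67.5,0],[455.6,11.2,181]],T)*1.42)
```

```text
t 2.6 grasp [618.3  68.1 295.3] x [-0.001 -0.    -1.   ] y [ 0.866 -0.5   -0.001] yawY -0.523 F [0.4 0.3 0.1] w 87.9 j [ 0.11  0.4  -0.42  1.51  0.17  1.27 -0.85]
[[385.97632471 351.65091684]
 [388.48646137 252.51246197]
 [238.11057794 469.82590678]]
```

View pics/w1.png

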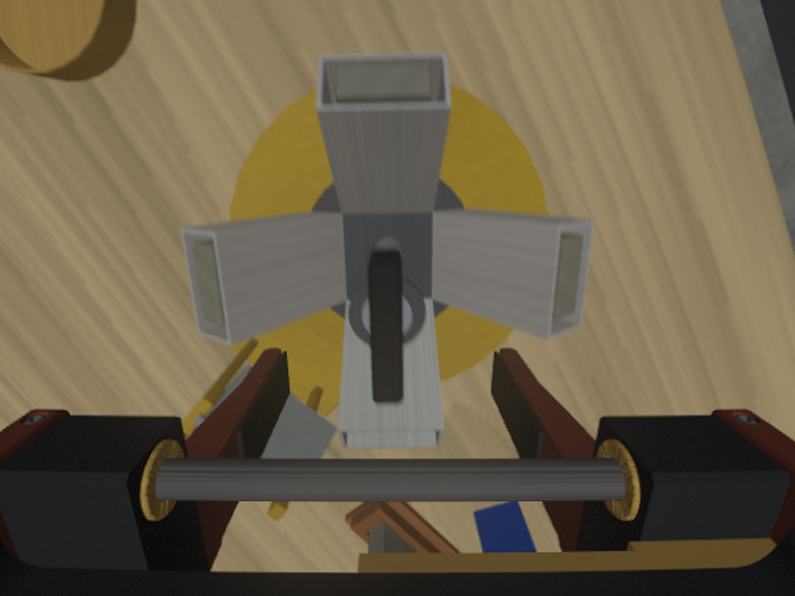

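Wrist view: the knob runs from (385,250) to (388,400) and is squarely aligned with the pockets. The empty pocket is at the bottom (390,435). Checking the axis along the knob.

Run:
```python
from h import *
f=np.load('f1.npz');T=f['T'];im=f['a']
d=np.array([np.cos(-2.094),np.sin(-2.094),0])
c=np.array([617,67.5,252])
print(proj('wrist',[c-37.5*d,c+37.5*d,c+37.5*d-[0,0,36]],T)*1.42)
print(onz('wrist',np.array([[385.5,250]])/1.42,252,T))
# disc rim by yellow hull on z=14
h=cv2.cvtColor(im,cv2.COLOR_RGB2HSV);m=cv2.inRange(h,(20,150,40),(32,255,255));m[270:]=0;m[:,:140]=0;m[:55]=0
p=np.argwhere(m)[:,::-1].astype(np.int32);hl=cv2.convexHull(p)[:,0,:]
from scipy.optimize import least_squares
P=onz('wrist',hl,14,T)[:,:2];r=least_squares(lambda c:np.hypot(*(P-c[:2]).T)-165,[617,67],loss='soft_l1',f_scale=1.5);print(r.x,np.round(r.fun))
# edges of knob sides: angle
k=(im.max(2)<50).astype(np.uint8);k[:172]=0;k[288:]=0;k[:,:250]=0;k[:,295:]=0
for row in(185,200,250,262): 
    q=np.where(k[row])[0]; print(row,q.min(),q.max(),onz('wrist',[[q.mean(),row]],252,T))
```

```text
[[385.84098616 276.87545481]
 [386.10243798 418.33193876]
 [386.72065736 384.02467293]]
[[641.85938213 110.86215498 252.        ]]
[618.71659017  72.26478833] [-2. -5. -4. -5. -5. -4. -5. -5. -4. 83. -3. -2. -2. -2. -1. -2. -1. -1.
 -1. -0. -1. -1. -1. -1. -1. -0.  0.  0.  0.  1.  1.  0.  0. -0. -1. -0.
 -0. -1.]
185 260 282 [[638.66418248 105.96450273 252.        ]]
200 259 282 [[633.3439836   97.44681455 252.        ]]
250 262 282 [[616.21710877  65.89121122 252.        ]]
262 263 282 [[611.8951219   57.72307772 252.        ]]
```

Call:
{"op": "step_arm", "data": {"deltas": [[-1,0.44,0,-0.03,0,0,0],[-1,0.44,0,-0.03,0,0,0],[-1,0.44,0,-0.03,0,0,0],[-1,0.44,0,-0.03,0,0,0],[-1,0.44,0,-0.02,0,0,0],[1,0,0,0,0,0,0],[1,0,0,0,0,0,0],[1,0,0,0,0,0,0],[1,0,0,0,0,0,0],[1,0,0,0,0,0,0]], "force": 40}}

```text
time: 3.48
tcp_pos: [620.2, 70.1, 404.4]
tcp_rot: [2.183, 1.569, 0.088]
contact_force: [0.6, 0.5, 0.1]
grip_width: 0.66
```

Run:
```python
from h import *
st();print(arm.get_obs()['torque'])
```

```text
t 3.48 grasp [620.4  70.1 241.4] x [ 0.001  0.    -1.   ] y [ 0.866 -0.5    0.001] yawY -0.524 F [0.6 0.5 0.1] w 58.1 j [ 0.11  0.44 -0.41  1.58  0.19  1.16 -0.87]
[-0.01692414 -0.0234148   0.02420598]
```

Call:
{"op": "step_arm", "data": {"deltas": [[1,0,0,0,0,0,0],[1,0,0,0,0,0,0],[1,0,0,0,0,0,0],[1,0,0,0,0,0,0],[1,0,0,0,0,0,0],[1,0,0,0,0,0,0],[1,0,0,0,0,0,0],[1,0,0,0,0,0,0],[1,0,0,0,0,0,0],[1,0,0,0,0,0,0]]}}

```text
time: 4.32
tcp_pos: [619.1, 70.9, 403.6]
tcp_rot: [-1.21, 1.568, 2.979]
contact_force: [-5.8, 1.6, 2.5]
grip_width: 0.181
```

Call:
{"op": "step_arm", "data": {"deltas": [[1,0,0,0,0.0075,0,0],[1,0,0,0,0.0075,0,0],[1,0,0,0,0.0075,0,0],[1,0,0,0,0.0075,0,0],[1,0,0,0,0.0075,0,0],[1,0,0,0,0.0075,0,0],[1,0,0,0,0.0075,0,0],[1,0,0,0,0.0075,0,0],[1,0,0,0,0,0,0],[1,0,0,0,0,0,0]]}}

```text
time: 5.15
tcp_pos: [618.8, 71.3, 403.6]
tcp_rot: [-0.883, 1.567, 2.93]
contact_force: [-8.5, 2.3, 3.0]
grip_width: 0.181
```

Run:
```python
from h import *
st();print(arm.get_obs()['torque'])
```

```text
t 5.15 grasp [618.2  71.4 240.6] x [-0.003  0.001 -1.   ] y [ 0.622 -0.783 -0.003] yawY -0.9 F [-8.5  2.3  3. ] w 15.9 j [ 0.05  0.43 -0.34  1.58  0.15  1.15 -1.22]
[ 0.38275193  1.29745057 -0.17594042]
```

Call:
{"op": "step_arm", "data": {"deltas": [[1,0,0,0,0.0067,0,0],[1,0,0,0,0.0067,0,0],[1,0,0,0,0.0067,0,0],[1,0,0,0,0.0067,0,0],[1,0,0,0,0.0067,0,0],[1,0,0,0,0.0067,0,0],[1,0,0,0,0.0066,0,0],[1,0,0,0,0.0066,0,0],[1,0,0,0,0,0,0],[1,0,0,0,0,0,0]]}}

```text
time: 5.98
tcp_pos: [618.6, 71.6, 403.6]
tcp_rot: [-0.641, 1.567, 2.836]
contact_force: [-8.4, 2.9, 3.9]
grip_width: 0.184
```

Run:
```python
from h import *
st();print(arm.get_obs()['torque']);T=tool()
a=grab_frame('wrist');b=grab_frame('scene');np.savez('f2.npz',a=a,b=b,T=T)
im=np.hstack([cv2.resize(a[150:420,100:400],None,fx=1.33,fy=1.33),cv2.resize(b[155:305,240:406],None,fx=2.4,fy=2.4)[:359]])
save('m2',im)
```

```text
t 5.98 grasp [618.   71.8 240.6] x [-0.004  0.001 -1.   ] y [ 0.329 -0.944 -0.002] yawY -1.235 F [-8.4  2.9  3.9] w 16.2 j [ 0.    0.43 -0.27  1.59  0.12  1.15 -1.53]
[ 0.54771926  1.39819199 -0.13431122]
```

View pics/m2.png

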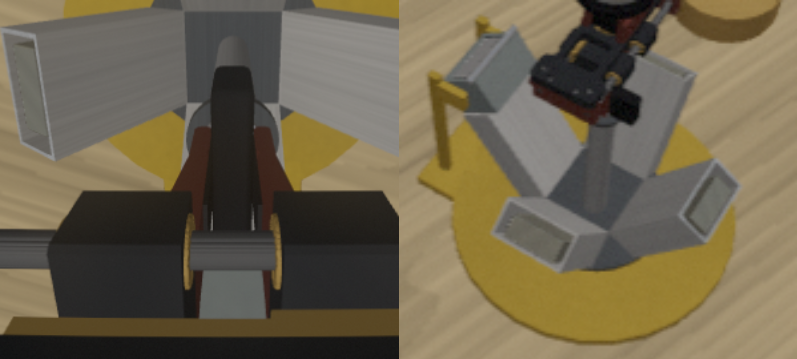

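Wrist and scene crops show the empty pocket now lying beneath the throat. I'll release and lift.

Call:
{"op": "step_arm", "data": {"deltas": [[-0.2,0,0,0,0,0,0],[-0.2,0,0,0,0,0,0],[-0.2,0,0,0,0,0,0],[-0.2,0,0,0,0,0,0],[-0.2,0,0,0,0,0,0],[-0.6,-0.6,0,0,0,0,0],[-1,-0.8,0,0,0,0,0],[-1,-0.8,0,0,0,0,0],[-1,-0.2,0,0,0,0,0],[-1,0,0,0,0,0,0]]}}

```text
time: 6.92
tcp_pos: [620.4, 70.1, 465.2]
tcp_rot: [2.933, 1.568, 0.126]
contact_force: [-0.3, -0.7, 0.5]
grip_width: 0.897
```

Run:
```python
from h import *
st();T=tool()
a=grab_frame('wrist');np.savez('f3.npz',a=a,T=T);save('w3',a,s=1.3)
yd=[np.cos(.192),np.sin(.192),0]
plan(Rtool([0,0,-1],yd),[440,-249,205])
ax=np.array([617.3,71.5])
for ph in (-2.806,): 
  r=np.array([np.cos(ph),np.sin(ph),0]);u=np.array([0,0,1]);s,c=np.sin(np.radians(35)),np.cos(np.radians(35))
  z=s*r+c*u;x=-c*r+s*u;y=np.cross(z,x);O=np.r_[ax,181]+171*r*[1,1,0]
  print('throat',O,x,y,z)
  Q=[O+34*s_*y+q*x for q in(0,48) for s_ in(-1,1)]
  print('mouth px',np.round(proj('wrist',Q,T)*1.3), 'posttops',np.round(proj('wrist',[O+45*y+13*u,O-45*y+13*u],T)*1.3))
```

```text
t 6.92 grasp [620.9  70.2 302.2] x [ 0.003  0.    -1.   ] y [ 0.328 -0.945  0.001] yawY -1.237 F [-0.3 -0.7  0.5] w 78.9 j [ 0.    0.38 -0.27  1.5   0.11  1.27 -1.52]
n 16 row [ 0.2387  0.0528  0.997  -0.0142 -0.     -0.    ] | total [ 95.5 242.3 274.9] [-8.185e+01 -3.000e-02 -5.000e-02]
throat [455.83918412  15.18477173 181.        ] [0.77345589 0.26977038 0.57357644] [-3.29328820e-01  9.44215298e-01 -2.77555756e-17] [-0.54157965 -0.18889525  0.81915204]
mouth px [[393. 468.]
 [314. 468.]
 [397. 455.]
 [309. 455.]] posttops [[300. 480.]
 [407. 480.]]
```

View pics/w3.png

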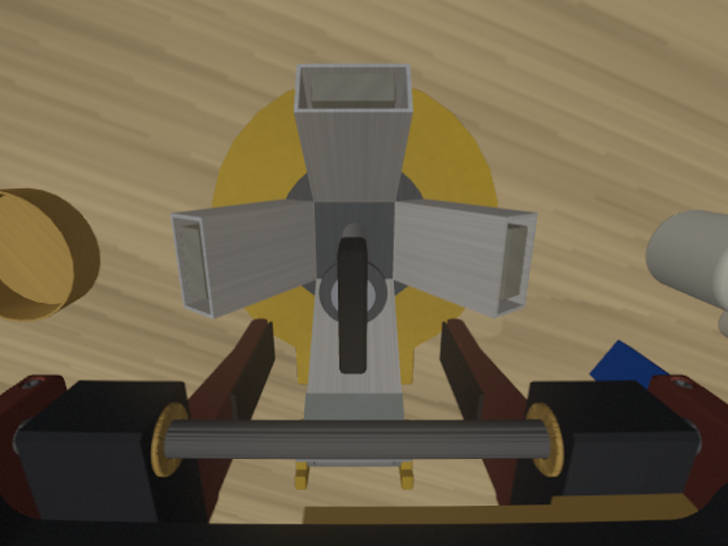

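Wrist view: pocket, throat and knob are collinear at column about 354. The post tops at (301,480) and (406,480) match the predicted throat pose within 1 px. Now on to the rack.

Call:
{"op": "step_arm", "data": {"deltas": [[-1,0.239,0.053,0.997,-0.0142,0,0],[-1,0.239,0.053,0.997,-0.0142,0,0],[-1,0.239,0.053,0.997,-0.0142,0,0],[-1,0.239,0.053,0.997,-0.0142,0,0],[-1,0.239,0.053,0.997,-0.0142,0,0],[-1,0.239,0.053,0.997,-0.0142,0,0],[-1,0.239,0.053,0.997,-0.0142,0,0],[-1,0.239,0.053,0.997,-0.0142,0,0],[-1,0.239,0.053,0.997,-0.0142,0,0],[-1,0.239,0.053,0.997,-0.0142,0,0]]}}

```text
time: 7.8
tcp_pos: [448.3, -102.1, 402.3]
tcp_rot: [-1.35, 1.569, 3.023]
contact_force: [0.3, -0.8, -0.3]
grip_width: 0.999
```

Call:
{"op": "step_arm", "data": {"deltas": [[-1,0.239,0.053,0.997,-0.0142,0,0],[-1,0.239,0.053,0.997,-0.0142,0,0],[-1,0.239,0.053,0.997,-0.0142,0,0],[-1,0.239,0.053,0.997,-0.0142,0,0],[-1,0.239,0.053,0.997,-0.0142,0,0],[-1,0.239,0.053,0.997,-0.0142,0,0],[-1,0,0,0,0,0,0],[-1,0,0,0,0,0,0],[-1,0,0,0,0,0,0],[-1,0,0,0,0,0,0]]}}

```text
time: 8.63
tcp_pos: [439.8, -247.8, 367.7]
tcp_rot: [-2.62, 1.57, 2.284]
contact_force: [-0.4, -0.3, 0.5]
grip_width: 1.001
```

Run:
```python
from h import *
st();T=tool();a=grab_frame('wrist');np.savez('f4.npz',a=a,T=T);save('w4',a,s=1.42)
rx=np.array([np.cos(.192),np.sin(.192),0]);ry=np.array([-rx[1],rx[0],0]);c=np.array([440,-249,132])
print(np.round(proj('wrist',[c+sx*12.5*rx+sy*30*ry for sx in(-1,1) for sy in(-1,1)],T)*1.42))
```

```text
t 8.63 grasp [ 439.7 -247.7  204.7] x [-0.001  0.001 -1.   ] y [ 0.982  0.19  -0.   ] yawY 0.191 F [-0.4 -0.3  0.5] w 88.1 j [ 0.65  0.26 -0.27  1.91  0.08  0.98  0.53]
[[366. 378.]
 [364. 276.]
 [410. 378.]
 [411. 276.]]
```

View pics/w4.png

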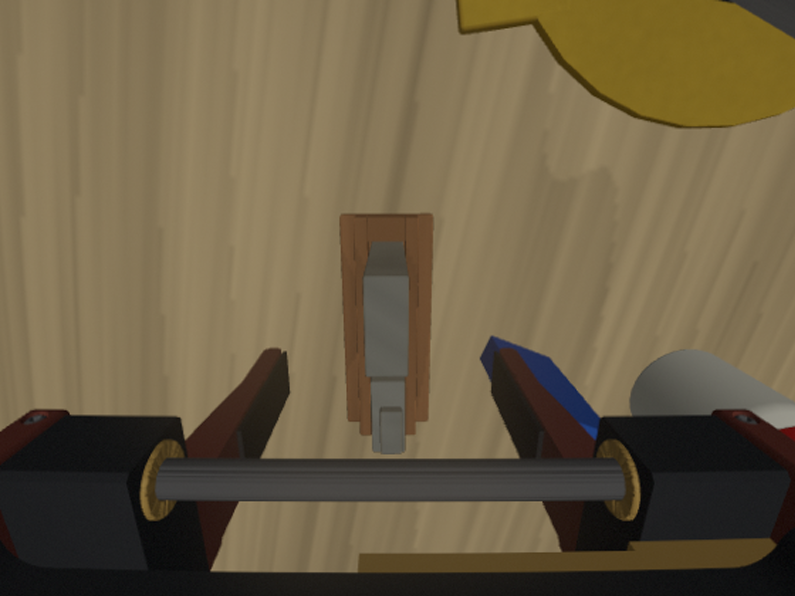

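The bar's top face is at (364–408, 276–378), within 1–2 mm of the prediction. Descending with a partial opening to clear the blue piece.

Call:
{"op": "step_arm", "data": {"deltas": [[-0.2,0.4,-0.02,0.03,0,0,0],[-0.2,0.4,-0.02,0.02,0,0,0],[-0.2,0.4,0,0,0,0,0],[-0.2,0.4,0,0,0,0,0],[-0.2,0.4,0,0,0,0,0],[-0.2,0.4,0,0,0,0,0],[-0.2,0.4,0,0,0,0,0],[-0.2,0.4,0,0,0,0,0],[-0.2,0.18,0,0,0,0,0],[-0.2,0,0,0,0,0,0]]}}

```text
time: 9.52
tcp_pos: [438.8, -250.2, 282.2]
tcp_rot: [-2.286, 1.569, 2.617]
contact_force: [0.1, -1.2, 0.3]
grip_width: 0.601
```

Call:
{"op": "step_arm", "data": {"deltas": [[1,0,0,0,0,0,0],[1,0,0,0,0,0,0],[1,0,0,0,0,0,0],[1,0,0,0,0,0,0],[1,0,0,0,0,0,0],[1,0,0,0,0,0,0],[1,0,0,0,0,0,0],[1,0,0,0,0,0,0],[1,0,0,0,0,0,0],[1,0,0,0,0,0,0]], "force": 40}}

```text
time: 10.35
tcp_pos: [439.2, -250.5, 283.9]
tcp_rot: [0.626, 1.57, -0.754]
contact_force: [-1.6, -0.3, 5.6]
grip_width: 0.281
```

Run:
```python
from h import *
st()
```

```text
t 10.35 grasp [ 439.3 -250.6  120.9] x [ 0.001 -0.001 -1.   ] y [0.982 0.19  0.   ] yawY 0.191 F [-1.6 -0.3  5.6] w 24.8 j [ 0.63  0.37 -0.26  2.    0.13  0.79  0.49]
```

Gripped at 24.8 mm with the tail 11 mm above the grasp point. Lifting.

Call:
{"op": "step_arm", "data": {"deltas": [[1,-0.5,0,0,0,0,0],[1,-1,0,0,0,0,0],[1,-1,0,0,0,0,0],[1,-1,0,0,0,0,0],[1,-1,0,0,0,0,0],[1,-1,0,0,0,0,0],[1,-1,0,0,0,0,0],[1,-1,0,0,0,0,0],[1,-1,0,0,0,0,0],[1,0,0,0,0,0,0]]}}

```text
time: 11.18
tcp_pos: [439.7, -250.4, 500.0]
tcp_rot: [0.901, 1.565, -0.479]
contact_force: [1.7, -0.2, -2.6]
grip_width: 0.283
```

```bash
cat >> h.py <<'E'
ph=-2.806;r_=np.array([np.cos(ph),np.sin(ph),0]);u_=np.array([0,0,1.]);s_,c_=np.sin(np.radians(35)),np.cos(np.radians(35))
zt=s_*r_+c_*u_;xt=-c_*r_+s_*u_;yt=np.cross(zt,xt);O=np.array([455.8,15.2,181]);RT=Rtool(-zt,xt);Tt=np.c_[xt,yt,zt]
def inthroat():
    T=tool();g=T[:3,3]+163*T[:3,0];print('grasp in throat',np.round(Tt.T@(g-O),1),'rot err deg',np.round(np.degrees(R.from_matrix(RT.T@T[:3,:3]).as_rotvec()),2))
def P(x,y,z): return O+Tt@np.array([x,y,z])
E
python3 - <<'E'
from h import *
st()
plan(RT,P(15,-1.5,109+25)+[0,0,30],20)
plan(RT,P(15,-1.5,109+25)+[0,0,30],15)
E
```

```text
t 11.18 grasp [ 440.6 -250.8  337.1] x [ 0.005 -0.003 -1.   ] y [0.982 0.19  0.005] yawY 0.191 F [ 1.7 -0.2 -2.6] w 24.9 j [ 0.66  0.15 -0.27  1.73  0.04  1.26  0.57]
n 20 row [ 3.150e-02 -1.661e-01 -4.774e-01 -1.100e-03  4.000e-04  4.800e-03] | total [  35.8  -90.1 -233.6] [-7.94  2.75 34.68]
n 15 row [ 4.290e-02 -2.219e-01 -6.364e-01 -1.500e-03  5.000e-04  6.400e-03] | total [  35.8  -90.1 -233.6] [-7.94  2.75 34.68]
```

Call:
{"op": "step_arm", "data": {"deltas": [[1,0.032,-0.166,-0.477,-0.0011,0.0004,0.0048],[1,0.032,-0.166,-0.477,-0.0011,0.0004,0.0048],[1,0.032,-0.166,-0.477,-0.0011,0.0004,0.0048],[1,0.032,-0.166,-0.477,-0.0011,0.0004,0.0048],[1,0.032,-0.166,-0.477,-0.0011,0.0004,0.0048],[1,0.032,-0.166,-0.477,-0.0011,0.0004,0.0048],[1,0.032,-0.166,-0.477,-0.0011,0.0004,0.0048],[1,0.032,-0.166,-0.477,-0.0011,0.0004,0.0048],[1,0.032,-0.166,-0.477,-0.0011,0.0004,0.0048],[1,0.032,-0.166,-0.477,-0.0011,0.0004,0.0048]]}}

```text
time: 12.02
tcp_pos: [372.9, -142.2, 481.6]
tcp_rot: [1.625, 1.269, 0.315]
contact_force: [-0.1, 0.5, -3.6]
grip_width: 0.28
```

Call:
{"op": "step_arm", "data": {"deltas": [[1,0.032,-0.166,-0.477,-0.0011,0.0004,0.0048],[1,0.032,-0.166,-0.477,-0.0011,0.0004,0.0048],[1,0.032,-0.166,-0.477,-0.0011,0.0004,0.0048],[1,0.032,-0.166,-0.477,-0.0011,0.0004,0.0048],[1,0.032,-0.166,-0.477,-0.0011,0.0004,0.0048],[1,0.032,-0.166,-0.477,-0.0011,0.0004,0.0048],[1,0.032,-0.166,-0.477,-0.0011,0.0004,0.0048],[1,0.032,-0.166,-0.477,-0.0011,0.0004,0.0048],[1,0.032,-0.166,-0.477,-0.0011,0.0004,0.0048],[1,0.032,-0.166,-0.477,-0.0011,0.0004,0.0048]]}}

```text
time: 12.85
tcp_pos: [328.4, -47.5, 448.8]
tcp_rot: [1.605, 0.976, 0.372]
contact_force: [1.0, 0.4, -3.3]
grip_width: 0.284
```

Run:
```python
from h import *
st();inthroat()
plan(RT,P(15,-1.5,109+15),5)
T=tool();a=grab_frame('wrist');b=grab_frame('scene');np.savez('f5.npz',a=a,b=b,T=T)
save('m5',np.hstack([cv2.resize(a[100:400,80:480],(480,360)),cv2.resize(b[140:290,230:363],(319,360),interpolation=cv2.INTER_CUBIC)]))
print(np.round((proj('wrist',[P(0,34,0),P(0,-34,0),P(48,34,0),P(48,-34,0)],T)-[80,100])*1.2))
```

```text
t 12.85 grasp [413.5 -14.3 313.8] x [ 0.522  0.204 -0.828] y [0.784 0.269 0.56 ] yawY 0.33 F [ 1.   0.4 -3.3] w 25.0 j [ 0.53 -0.29 -0.29  2.31 -0.66  0.7   0.99]
grasp in throat [ 35.5 -13.9 137.3] rot err deg [ 0.27  1.16 -0.94]
n 5 row [ 1.093e-01 -1.843e-01 -1.242e-01 -1.000e-04 -6.000e-04  5.000e-04] | total [ 13.9 -23.  -15.4] [-0.27 -1.16  0.94]
[[190.  73.]
 [193. 154.]
 [251.  73.]
 [250. 154.]]
```

View pics/m5.png

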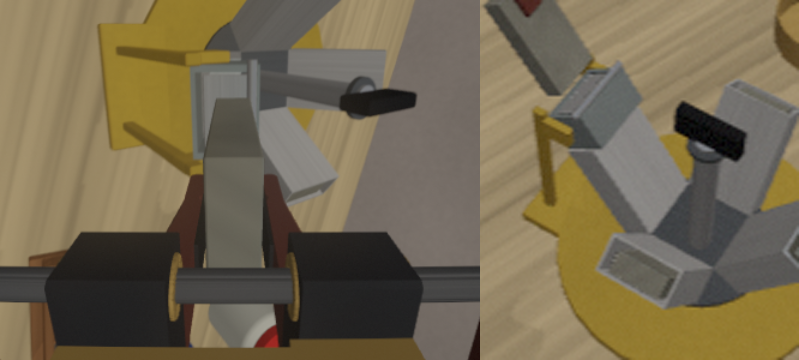

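The arm is at its near reach limit (j2 = -0.29), about 20 mm off the planned approach. The mouth is at (192–256, 62–158) and the bar's end is just above it. Moving in and down, which should ease the reach.

Call:
{"op": "step_arm", "data": {"deltas": [[1,0.1,-0.18,-0.124,-0.0001,-0.0006,0.0005],[1,0.1,-0.18,-0.124,-0.0001,-0.0006,0.0005],[1,0.1,-0.18,-0.124,-0.0001,-0.0006,0.0005],[1,0.1,-0.18,-0.124,-0.0001,-0.0006,0.0005],[1,0.1,-0.18,-0.124,-0.0001,-0.0006,0.0005],[1,0,0,0,0,0,0],[1,0,0,0,0,0,0],[1,0,0,0,0,0,0],[1,0,0,0,0,0,0],[1,0,0,0,0,0,0]]}}

```text
time: 13.78
tcp_pos: [320.3, -39.6, 424.9]
tcp_rot: [1.578, 0.961, 0.343]
contact_force: [-0.3, -0.3, -3.7]
grip_width: 0.282
```

Run:
```python
from h import *
st();inthroat()
plan(RT,P(15,-1.5,109+12),5)
```

```text
t 13.78 grasp [408.2  -8.2 291.3] x [ 0.54   0.193 -0.82 ] y [0.774 0.269 0.573] yawY 0.334 F [-0.3 -0.3 -3.7] w 24.8 j [ 0.5  -0.29 -0.3   2.38 -0.7   0.62  1.03]
grasp in throat [ 20.1  -6.5 120.5] rot err deg [ 0.06  0.24 -0.04]
n 5 row [-0.0036 -0.042  -0.0452 -0.     -0.0001  0.    ] | total [-0.4 -5.3 -5.6] [-0.06 -0.24  0.04]
```

Call:
{"op": "step_arm", "data": {"deltas": [[1,0.04,-0.06,-0.05,0,-0.0001,0],[1,0.04,-0.06,-0.05,0,-0.0001,0],[1,0.04,-0.06,-0.05,0,0,0],[1,0.04,-0.06,-0.05,0,0,0],[1,0,0,-0.04,0,0,0],[1,0,0,0,0,0,0],[1,0,0,0,0,0,0],[1,0,0,0,0,0,0],[1,0,0,0,0,0,0],[1,0,0,0,0,0,0]]}}

```text
time: 14.62
tcp_pos: [316.7, -35.2, 417.4]
tcp_rot: [1.577, 0.961, 0.342]
contact_force: [0.1, -0.3, -3.5]
grip_width: 0.284
```

Run:
```python
from h import *
st();inthroat()
plan(RT,P(15,-1.5,109+8),5)
T=tool();a=grab_frame('wrist');b=grab_frame('top');np.savez('f6.npz',a=a,b=b,T=T)
A=cv2.resize(a[70:330,130:390],(600,600),interpolation=cv2.INTER_CUBIC)
save('m6',A)
f=600/260
print(np.round((proj('wrist',[P(0,34,0),P(0,-34,0),P(48,34,0),P(48,-34,0),P(2.5,30,8),P(2.5,-30,8),P(27.5,30,8)],T)-[130,70])*f))
```

```text
t 14.62 grasp [404.6  -3.9 283.7] x [ 0.539  0.192 -0.82 ] y [0.775 0.269 0.572] yawY 0.334 F [ 0.1 -0.3 -3.5] w 25.0 j [ 0.49 -0.29 -0.3   2.4  -0.71  0.59  1.03]
grasp in throat [ 14.2  -1.2 115.5] rot err deg [ 0.06  0.21 -0.08]
n 5 row [-0.0122  0.0047 -0.0021 -0.     -0.0001  0.    ] | total [-1.5  0.6 -0.3] [-0.06 -0.21  0.08]
[[295. 245.]
 [298. 408.]
 [420. 245.]
 [414. 408.]
 [300. 259.]
 [303. 407.]
 [367. 259.]]
```

View pics/m6.png

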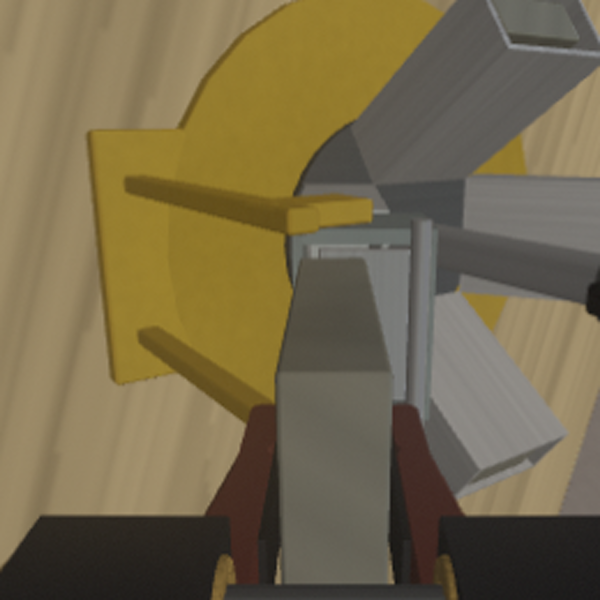

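The bar's edge is at column 302 and the chute floor's inner face at about 304. The throat is therefore about 3 mm further along +x than assumed, while the side gap (13 px) is as predicted. Shifting +4.5 mm along tool y, then feeding.

Call:
{"op": "step_arm", "data": {"deltas": [[1,0,0.09,0,0,0,0],[1,0,0.09,0,0,0,0],[1,0.1,0,0,0,0,0],[1,0.2,0,0,0,0,0],[1,0.2,0,0,0,0,0],[1,0.2,0,0,0,0,0],[1,0.2,0,0,0,0,0],[1,0.2,0,0,0,0,0],[1,0.2,0,0,0,0,0],[1,0,0,0,0,0,0]]}}

```text
time: 15.55
tcp_pos: [337.0, -27.7, 391.3]
tcp_rot: [1.581, 0.965, 0.345]
contact_force: [-5.9, -2.9, -2.4]
grip_width: 0.279
```

Run:
```python
from h import *
st();inthroat();print((Tt.T@arm.get_obs()['contact_force']).round(1))
```

```text
t 15.55 grasp [424.4   3.7 257.3] x [ 0.536  0.193 -0.822] y [0.777 0.269 0.569] yawY 0.333 F [-5.9 -2.9 -2.4] w 24.6 j [ 0.46 -0.21 -0.34  2.41 -0.75  0.48  1.05]
grasp in throat [16.3 -0.5 81.7] rot err deg [ 0.1   0.32 -0.3 ]
[-6.7 -0.8  1.8]
```

Call:
{"op": "step_arm", "data": {"deltas": [[1,0.2,0,0,0,0,0],[1,0.25,0,0,0,0,0],[1,0.25,0,0,0,0,0],[1,0.25,0,0,0,0,0],[1,0.25,0,0,0,0,0],[1,0.25,0,0,0,0,0],[1,0.25,0,0,0,0,0],[1,0.2,0,0,0,0,0],[1,0.1,0,0,0,0,0],[1,0,0,0,0,0,0]]}}

```text
time: 16.38
tcp_pos: [363.4, -18.0, 349.8]
tcp_rot: [1.582, 0.967, 0.347]
contact_force: [-0.8, -1.0, -11.2]
grip_width: 0.282
```

Run:
```python
from h import *
st();inthroat();print((Tt.T@arm.get_obs()['contact_force']).round(1))
```

```text
t 16.38 grasp [450.5  13.5 215.6] x [ 0.534  0.193 -0.823] y [0.778 0.269 0.568] yawY 0.333 F [ -0.8  -1.  -11.2] w 24.8 j [ 0.4  -0.08 -0.36  2.43 -0.86  0.32  1.14]
grasp in throat [15.3  0.2 31.6] rot err deg [ 0.12  0.37 -0.38]
[-7.4 -0.7 -8.6]
```

Call:
{"op": "step_arm", "data": {"deltas": [[1,0.1,0,0,0,0,0],[1,0.1,0,0,0,0,0],[1,0,0,0,0,0,0],[1,0,0,0,0,0,0],[-0.2,0,0,0,0,0,0],[-0.2,0,0,0,0,0,0],[-0.2,0,0,0,0,0,0],[-0.2,0,0,0,0,0,0],[-0.2,0,0,0,0,0,0],[-0.2,0,0,0,0,0,0]]}}

```text
time: 17.22
tcp_pos: [367.6, -17.1, 348.5]
tcp_rot: [1.577, 0.961, 0.342]
contact_force: [-0.4, 0.3, 0.4]
grip_width: 0.601
```

Run:
```python
from h import *
st();inthroat();print((Tt.T@arm.get_obs()['contact_force']).round(1))
a=grab_frame('wrist');save('w7',a,(100,60,400,420),1.6)
```

```text
t 17.22 grasp [455.6  14.2 214.9] x [ 0.54   0.192 -0.82 ] y [0.774 0.269 0.573] yawY 0.335 F [-0.4  0.3  0.4] w 52.9 j [ 0.39 -0.07 -0.36  2.43 -0.88  0.3   1.15]
grasp in throat [19.  -0.9 28. ] rot err deg [ 0.05  0.2  -0.04]
[0.  0.4 0.5]
```

View pics/w7.png

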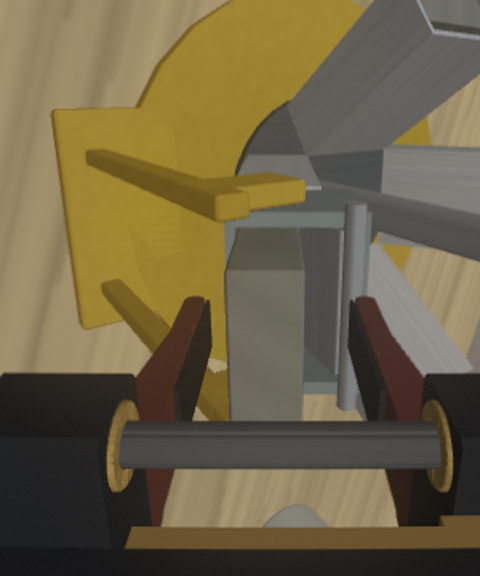

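The bar stays pinched in the chute, lying on its floor, with the tail at (265,255). Backing off and closing the jaws.

Call:
{"op": "step_arm", "data": {"deltas": [[-0.2,-0.4,0,0,0,0,0],[-0.2,-0.4,0,0,0,0,0],[-0.2,-0.4,0,0,0,0,0],[-0.2,-0.4,0,0,0,0,0],[-0.2,-0.4,0,0,0,0,0],[1,0,0,0,0,0,0],[1,0,0,0,0,0,0],[1,0,0,0,0,0,0],[1,0,0,0,0,0,0],[1,0,0,0,0,0,0]]}}

```text
time: 18.1
tcp_pos: [340.5, -26.6, 388.7]
tcp_rot: [1.578, 0.962, 0.344]
contact_force: [-0.2, -0.1, -0.3]
grip_width: 0.259
```

Call:
{"op": "step_arm", "data": {"deltas": [[1,0,0,0,0,0,0],[1,0,0,0,0,0,0],[1,0,0,0,0,0,0],[1,0,0,0,0,0,0],[1,0,0,0,0,0,0],[1,0,0,0,0,0,0],[1,0,0,0,0,0,0],[1,0.1,0,0,0,0,0],[1,0.1,0,0,0,0,0],[1,0.1,0,0,0,0,0]]}}

```text
time: 18.93
tcp_pos: [344.5, -25.2, 382.8]
tcp_rot: [1.577, 0.961, 0.342]
contact_force: [0.4, -0.7, -0.9]
grip_width: 0.005
```

Run:
```python
from h import *
st();inthroat();print((Tt.T@arm.get_obs()['contact_force']).round(1))
T=tool();a=grab_frame('wrist');save('w8',a,(130,70,390,330),2.3)
plan(RT,P(20.5,0,-16),8)
```

```text
t 18.93 grasp [432.4   6.1 249.1] x [ 0.539  0.192 -0.82 ] y [0.775 0.269 0.572] yawY 0.334 F [ 0.4 -0.7 -0.9] w 0.5 j [ 0.45 -0.18 -0.34  2.41 -0.77  0.44  1.06]
grasp in throat [18.5 -0.9 70.2] rot err deg [ 0.06  0.22 -0.09]
[-0.3 -0.8 -0.8]
n 8 row [ 4.292e-01  9.600e-03 -6.500e-03 -0.000e+00 -1.000e-04  0.000e+00] | total [85.8  2.  -1.1] [-0.06 -0.24  0.11]
```

View pics/w8.png

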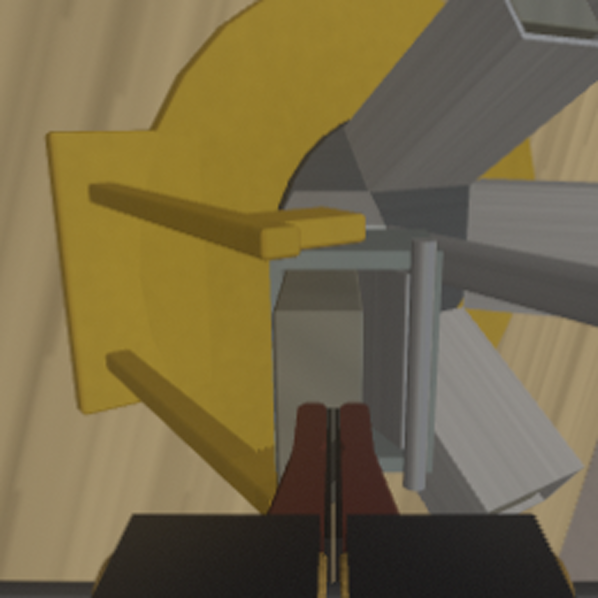

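Closed fingertips (297–370) are in line with the bar's tail (275–362) and within the chute (280–410). Pushing.

Call:
{"op": "step_arm", "data": {"deltas": [[1,0.25,0.02,-0.02,0,0,0],[1,0.25,0.02,-0.01,0,0,0],[1,0.25,0,0,0,0,0],[1,0.25,0,0,0,0,0],[1,0.25,0,0,0,0,0],[1,0.25,0,0,0,0,0],[1,0.25,0,0,0,0,0],[1,0.25,0,0,0,0,0],[1,0.25,0,0,0,0,0],[1,0.25,0,0,0,0,0]]}}

```text
time: 19.82
tcp_pos: [379.2, -12.2, 331.9]
tcp_rot: [1.577, 0.961, 0.342]
contact_force: [-1.6, -0.0, 5.1]
grip_width: 0.005
```

Run:
```python
from h import *
st();inthroat();print((Tt.T@arm.get_obs()['contact_force']).round(1))
```

```text
t 19.82 grasp [467.1  19.1 198.3] x [ 0.539  0.192 -0.82 ] y [0.774 0.269 0.573] yawY 0.335 F [-1.6 -0.   5.1] w 0.5 j [ 0.36 -0.01 -0.36  2.43 -0.97  0.24  1.23]
grasp in throat [19.7 -0.   7.3] rot err deg [ 0.05  0.2  -0.07]
[1.7 0.5 5.1]
```

Call:
{"op": "step_arm", "data": {"deltas": [[1,0.15,0,0,0,0,0],[1,0.15,0,0,0,0,0],[1,0.15,0,0,0,0,0],[1,0.15,0,0,0,0,0],[1,0.15,0,0,0,0,0],[1,0.15,0,0,0,0,0],[1,0.15,0,0,0,0,0],[1,0.15,0,0,0,0,0],[1,0,0,0,0,0,0],[1,0,0,0,0,0,0]]}}

```text
time: 20.65
tcp_pos: [393.0, -7.1, 306.6]
tcp_rot: [1.581, 0.966, 0.345]
contact_force: [-4.3, -2.5, -1.8]
grip_width: 0.007
```

Run:
```python
from h import *
st();inthroat();print((Tt.T@arm.get_obs()['contact_force']).round(1))
```

```text
t 20.65 grasp [480.3  24.3 172.6] x [ 0.535  0.192 -0.822] y [0.777 0.269 0.569] yawY 0.333 F [-4.3 -2.5 -1.8] w 0.6 j [ 0.69  0.11 -0.73  2.41 -1.02  0.13  1.3 ]
grasp in throat [ 16.5   0.5 -21.9] rot err deg [ 0.13  0.29 -0.33]
[-5.  -0.9  1.3]
```

Tips are 41 mm below the mouth and the push force has gone, with only the flap pressing on the fingers. Retracting.

Call:
{"op": "step_arm", "data": {"deltas": [[1,-0.2,0,0,0,0,0],[1,-0.3,0,0,0,0,0],[1,-0.4,0,0,0,0,0],[1,-0.4,0,0,0,0,0],[1,-0.4,0,0,0,0,0],[1,-0.4,0,0,0,0,0],[1,-0.4,0,0,0,0,0],[1,-0.4,0,0,0,0,0],[1,-0.4,0,0,0,0,0],[1,-0.4,0,0,0,0,0]]}}

```text
time: 21.48
tcp_pos: [344.2, -24.3, 384.9]
tcp_rot: [1.576, 0.962, 0.342]
contact_force: [-0.6, -0.2, 0.5]
grip_width: 0.008
```

Run:
```python
from h import *
st();inthroat();print((Tt.T@arm.get_obs()['contact_force']).round(1))
a=grab_frame('wrist');b=grab_frame('scene');np.savez('f9.npz',a=a,b=b,T=tool())
save('m9',np.hstack([cv2.resize(a[90:300,150:390],(457,400),interpolation=cv2.INTER_CUBIC),cv2.resize(b[140:290,240:368],(341,400),interpolation=cv2.INTER_CUBIC)]))
```

```text
t 21.48 grasp [432.    6.9 251.2] x [ 0.539  0.192 -0.82 ] y [0.774 0.27  0.572] yawY 0.335 F [-0.6 -0.2  0.5] w 0.7 j [ 0.75 -0.19 -0.6   2.4  -0.87  0.49  1.17]
grasp in throat [19.6  0.  71.9] rot err deg [ 0.01  0.2  -0.1 ]
[-0.2  0.   0.8]
```

The picture limit is reached, so the remaining checks are numeric: flap appearance, knob angle and bystanders.

Run:
```python
from h import *
f5,f9,f6=np.load('f5.npz'),np.load('f9.npz'),np.load('f6.npz')
for nm,f in(('f5 shut',f5),('f9 now',f9)):
    T=f['T'];im=cv2.GaussianBlur(f['a'],(3,3),0)
    for y in(26,18,0):
        q=np.round(proj('wrist',[P(x+3,y,-3) for x in range(-4,52,4)],T)).astype(int)
        print(nm,'y',y,[int(im[v,u].mean()) for u,v in q])
b=grab_frame('scene');t=grab_frame('top');f0=np.load('f0.npz')
def knob(n,im,box):
    mk=np.zeros(im.shape[:2],np.uint8);x0,y0,x1,y1=box;mk[y0:y1,x0:x1]=(im[y0:y1,x0:x1].max(2)<35)
    k,l,s,c=cv2.connectedComponentsWithStats(mk);i=1+np.argmax(s[1:,4]);rr=cv2.minAreaRect(np.argwhere(l==i)[:,::-1].astype(np.float32));c=cv2.boxPoints(rr)
    e=[(c[0]+c[1])/2,(c[2]+c[3])/2] if np.hypot(*(c[0]-c[1]))<np.hypot(*(c[1]-c[2])) else [(c[1]+c[2])/2,(c[3]+c[0])/2]
    E=onz(n,e,242);d=E[1]-E[0];print(n,rr,'len',np.hypot(*d[:2]).round(1),'ang mod pi',np.arctan2(d[1],d[0])%np.pi,'target',ph%np.pi)
knob('scene',b,(300,170,355,220));knob('top',t,(240,165,285,205))
# rack/jar/sieve/cylinder unchanged? scene pixel differences by region
for nm,(x0,y0,x1,y1) in dict(broken=(140,255,172,292),jar=(195,320,252,382),cyl=(142,335,186,385),sieve=(350,125,404,175),blue=(176,275,206,322)).items():
    print(nm,np.abs(b[y0:y1,x0:x1].astype(int)-f0['a'][y0:y1,x0:x1]).mean().round(1))
```

```text
f5 shut y 26 [105, 99, 88, 120, 123, 121, 119, 120, 119, 120, 120, 117, 98, 120]
f5 shut y 18 [106, 93, 92, 119, 123, 121, 118, 121, 119, 119, 121, 116, 99, 121]
f5 shut y 0 [105, 97, 89, 117, 122, 78, 79, 78, 78, 77, 78, 78, 78, 116]
f9 now y 26 [104, 95, 99, 117, 123, 121, 118, 121, 119, 120, 121, 121, 89, 121]
f9 now y 18 [105, 98, 96, 120, 123, 121, 119, 121, 119, 120, 121, 122, 84, 121]
f9 now y 0 [105, 93, 98, 120, 122, 121, 119, 122, 119, 120, 121, 122, 83, 121]
scene ((325.1999816894531, 194.59999084472656), (32.199378967285156, 11.627553939819336), 26.56505012512207) len 78.3 ang mod pi 0.33403587456638284 target 0.33559265358979307
top ((259.70001220703125, 184.6000213623047), (27.51181411743164, 6.640782833099365), 71.56504821777344) len 76.7 ang mod pi 0.2942454510507946 target 0.33559265358979307
broken 3.1
jar 3.3
cyl 3.4
sieve 3.2
blue 3.4
```

Call:
{"op": "step_arm", "data": {"deltas": [[1,-0.2,0,0,0,0,0],[1,-0.2,0,0,0,0,0],[1,-0.2,0,0,0,0,0],[1,0,0,0,0,0,0],[1,0,0,0,0,0,0],[1,0,0,0,0,0,0],[1,0,0,0,0,0,0],[1,0,0,0,0,0,0],[1,0,0,0,0,0,0],[1,0,0,0,0,0,0]]}}

```text
time: 22.52
tcp_pos: [336.4, -27.3, 396.3]
tcp_rot: [1.577, 0.962, 0.342]
contact_force: [0.8, -0.6, 0.4]
grip_width: 0.004
```

Run:
```python
from h import *
st();print(arm.close_job())
```

```text
t 22.52 grasp [424.2   3.9 262.6] x [ 0.539  0.192 -0.821] y [0.775 0.269 0.572] yawY 0.335 F [ 0.8 -0.6  0.4] w 0.4 j [ 0.77 -0.23 -0.58  2.39 -0.86  0.55  1.16]
the job is handed in; nothing more can be done
None
```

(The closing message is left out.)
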